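# Press the stopper into a stoneware jar

### The arm

A 6-joint arm with a two-finger parallel gripper is mounted at the origin on the work surface. World frame = base frame: x ahead of the robot, y to its left, z up, the work surface at z = 0. Lengths are in m, angles in rad, forces in N, time in s.
With the tool pointing down it reaches from about 0.325 to 0.85 m from the base axis. Payload 4.4 kg.
Tool frame: the origin (TCP) lies between the finger pads, 19 mm behind the fingertips; this is the grasp point; z points along the fingers, y is the line along which they close (so a half turn about z gives the same grasp; the last joint's range is limited). The gripper opens to 94 mm and grips with 3 to 60 N. Pads are 16 mm wide; open, the fingers measure 119 mm over their backs; the gripper's body (75 mm by 177 mm) begins 78 mm behind the grasp point.
Start: joints at [0.958, 0.207, 1.542, -0, 1.393, -0.15], TCP at [0.257, 0.515, 0.224] pointing down, gripper open.
Joint ranges: [-2.73, 2.73], [-0.86, 2.22], [0.23, 2.46], [-1.11, 4.25], [0.08, 2.63], [-2.82, 2.82]. Speed limits (rad/s): [2.79, 2.79, 3.14, 3.14, 3.14, 3.14].

### API

Orientations are given as a unit quaternion [x, y, z, w].
In Python, from bench import bot gives the robot as it stands. The module is installed in compiled form; this text tells all that it offers.
- The arm moves only by the tool carry_out, never from a script. Its argument "rows" is a list that holds one entry, the list of rows, each a list of 5 numbers: the shift along the world's x, y, z in units of 4 cm (1.0 is 4 cm), then the turn about the world's z in units of 180 degrees (1.0 is 180 degrees), then the closure, from -1 (fully open) to 1 (shut). In form: [[[dx, dy, dz, twist, gripper], ...]]. A call has 1 to 12 rows; each row shifts and turns the commanded pose from where the row before left it; what a row does not reach is not made up. A row lasts 1/12 s, in which the tool goes at most 41.7 mm and 7.16 degrees, less where a joint would pass 70% of its speed; a pose out of reach is approached as far as the arm can. A call with a number of a shift or a turn outside -1 to 1 is refused whole. A call with a gripper value outside its range is refused whole. The fingers move at their own pace and stop on an object; "squeeze" is the grip in N (left out, the last holds). Time passes only in rows, so rows that do not move let the fingers close. It gives the time, the measured TCP pose, the force, the opening and the grip force at its end, in the units of the state.
- bot.get_obs(): the state, without advancing time (a new reading comes with each control period).
- bot.camera(name): name is "scene" or "side" or "wrist"; returns the picture (384x512x3 uint8, blue, green, red); there is no depth.
- bot.camera_params(name): a dict with "fx", "fy", "cx", "cy" (pixels), "k1" (the pictures are not rectified: a ray, as slopes to the right and down, at radius r is drawn at 1 + k1 r^2 times it, then the intrinsics apply), "world_to_cam" (4x4, takes a point from world to camera coordinates); the wrist camera has in their place "tool_from_camera" (4x4, takes a point from camera to tool coordinates, whose origin is the TCP and whose axes are the flange's). Camera axes: x right, y up, looking along -z (the intrinsics and any distortion apply to the point x, -y, -z); pixel columns grow to the right and rows downward; lengths in m; the calibration is good to about 2 mm. A picture is of the moment at which its call begins: read the wrist's pose just before it. camera_params takes no time and is no camera call.
- bot.hand_in(): hands the job in; it is judged then, once.
The state is a dict: "clock": time; "q": joint angles; "joint_vel": joint speeds; "joint_efforts": joint torques, N m; "tcp_pos": TCP position; "tool_rot": TCP orientation; "force": force on the tool from outside, world axes, zero at the start; "moment": the same for the moment, N m; "grip_width": finger opening in m; "grip_force": force on a finger pad.
Only numpy, scipy, OpenCV 4.12 (cv2) and the standard library are available. Lean on these libraries where they do the work, as an engineer would, in place of code of your own. Each camera call takes 0.05 s, during which the arm holds its last target. There are 200 camera calls.

### The job

Push the press's clear guard shut until it clicks onto its catch. Then pull the sprung lever down until the cork stopper is fully home on the jar, without forcing it once it has bottomed, ease the lever slowly all the way back up to its rest, and let go. Leave the other pottery alone.

Things in the scene. Friction and masses are not known exactly. Their poses are not given: they have to be found in the camera images.
- press: Grey bench lever press, fixed, 280 deep, 200 wide, 235 tall (mm). Origin: underside of its base below the ram's axis; z up. Its throat opens to its -y, the guard is on its -x side; column at y 90 to 140; head over the jar: x -35 to 35, y -45 to 140, z 150 to 235. Catch post 14 mm square, 105 tall, at x -91, y -103
- lever_hinge (a point): Point on the lever's level hinge axis, which is parallel to the press's x: 190 mm above the base's underside, over the press origin, in the plane in which handle_grip swings. Axes as the press
- handle_grip (a point): Grip point on the lever's handle: a black round bar 24 mm thick, 92 mm long, parallel to the press's x, 170 mm from the hinge axis. On the bar's axis, 60 mm from the plane of the steel lever rod (14 mm thick) at its +x end; free end 26 mm to -x. At rest 85 mm to press -y of the hinge and 147 mm above it. Pulled, it swings to press -y and down; the bar can roll between the pads, tool pointing down
- lever (a joint): Lever angle, rad: 0 at its upper rest stop (60 degrees above level), growing as it is pulled down, lower stop 1.25. Spring: at the handle 2 N at rest, 5 to 6 N at 1 rad; let go, it flies back. The stopper adds 4 to 5 N and is home somewhere from 0.7 to 1.1 rad, where resistance rises steeply. Easing back means slower than 1 rad/s (170 mm/s at the handle) down to 0.15 rad
- ram: Square steel ram with a round foot 38 mm across; the lever moves it down 30 mm per rad. Origin: centre of the foot's underside, 137 mm above the press base's underside at rest. More than 200 N at the ram (about 30 N at the handle beyond the normal pull) chips the jar
- jar: Squat beige stoneware jar, 82 mm across and 58 mm tall, fixed in a nest on a steel table under the ram. Origin: underside of the table disc; the jar's rim is 68 mm above it. The table's height differs from time to time
- stopper_top (a point): Centre of the top of the cork stopper, 54 mm across with an 8 mm flange, standing in the jar's mouth below the ram. Home, its flange lies flat on the rim, this point 76 mm above the jar origin; at the start it stands 8 to 14 mm higher. It is stiff and stays where it is pressed to (25 N)
- stopper (a joint): How far the stopper has been pressed, m: 0 standing 14 mm proud, 0.014 fully home (its stop)
- guard (a joint): Guard angle, rad: 0 shut and seated on its catch (its stop), growing as it swings open to the press's -x. The sprung ball catch stops it at about 0.1 rad; about 4 to 8 N at guard_push carries it over and it snaps to 0 against its stop. Elsewhere it stays where it is left
- guard_hinge (a point): Top end of the guard's upright hinge axis, at press x = -85, y = 60 mm, 145 mm above the base's underside. Its axes turn with the guard
- guard_push (a point): Point at which to push the guard: 105 mm from its hinge axis, 30 mm short of the panel's free edge, 20 mm below its top, mid-thickness (5 mm panel, 8 mm frame). Shut, the panel runs from the hinge to the press's -y, 135 mm long, 110 mm tall. The outer side, to push on, faces this point's own -x
- mug: Bystander: terracotta mug, 80 mm across, 90 mm tall, loose on the table; origin under its centre
- spare_jar: Bystander: stoneware jar with cork lid, 72 mm across, 85 mm tall, loose on the table; origin under its centre
- bowl: Bystander: white bowl, 120 mm across, 50 mm tall, loose on the table; origin under its centre

How it is judged:
On the way, in this order (a step that is already met when the one before it is completed fails the run):
1. the guard is shut and seated on its catch (value of joint guard below 0.03 rad), for 0.2 s.
2. with the guard shut, the lever presses the stopper home to within 2 mm (value of joint stopper above 0.012 m and value of joint lever above 0.5 rad and value of joint guard below 0.05 rad), for 0.1 s.
3. the lever is back at its upper rest (value of joint lever below 0.06 rad), for 0.2 s.
At the end, for the whole second after the job is handed in: The guard is shut on its catch (below 0.03 rad), the stopper is home to within 2 mm, the lever is released and back at its upper rest (below 0.06 rad), and mug, spare jar and bowl are within 20 mm of where they stood (value of joint guard below 0.03 rad and value of joint stopper above 0.012 m and value of joint lever below 0.06 rad and distance of each of mug, spare_jar, bowl from where it was at the start of the episode below 0.02 m); the robot touches nothing.
It fails at once if the jar is chipped: the ram is forced down with more than 200 N (contact force between ram and anything else above 200 N).
It fails at once if the lever is let fly back: faster than 1 rad/s upwards while pulled more than 0.15 rad (value of joint lever above 0.15 rad and velocity of joint lever below -1 rad/s).
It fails at once if a bystander is disturbed (distance of any of mug, spare_jar, bowl from where it was at the start of the episode above 0.03 m).
It also fails if it takes over 72 s, if anything falls off the work surface, if the arm or the gripper's body presses on something with over 40 N, if the wrist force passes 120 N, or if a joint passes its speed limit or range.

## Working session

There is one attempt and no reset: what is moved stays moved. The work goes in short steps, Python scripts to look and compute and a tool call to move; the robot and the scene stay as the last step left them, time stands still between calls to the robot, and variables do not carry over. Pictures are saved under pics/ and viewed, at most 10 in all, crops included, and the job is handed in when it is done.

Besides the shell and the picture viewer there is one more tool, called after "Request:" by a JSON object that holds its "api" and its "payload". carry_out: Moves the arm, as the interface text tells. Its arguments: {"type":"object","properties":{"rows":{"type":"array","items":{"type":"array","items":{"type":"array","items":{"type":"number","minimum":-1,"maximum":1}}}},"squeeze":{"type":"number"}},"required":["rows"]}

```bash
mkdir -p pics
cat > h.py <<'E'
import numpy as np,cv2
from bench import bot
def P(n):
    return bot.camera_params(n)
def ray(n,u,v,p=None):
    p=p or P(n); xd=(u-p["cx"])/p["fx"]; yd=(v-p["cy"])/p["fy"]
    x,y=xd,yd
    for _ in range(20):
        s=1+p["k1"]*(x*x+y*y); x,y=xd/s,yd/s
    d=np.array([x,-y,-1.]); T=np.array(p["world_to_cam"]); R=T[:3,:3]
    return -R.T@T[:3,3], R.T@d/np.linalg.norm(d)
def onz(n,u,v,z):
    o,d=ray(n,u,v); return o+d*(z-o[2])/d[2]
def two(a,b):
    (n1,u1,v1),(n2,u2,v2)=a,b
    o1,d1=ray(n1,u1,v1);o2,d2=ray(n2,u2,v2)
    t=np.linalg.lstsq(np.c_[d1,-d2],o2-o1,rcond=None)[0]
    p,q=o1+d1*t[0],o2+d2*t[1]; return (p+q)/2,np.linalg.norm(p-q)
def proj(n,X):
    p=P(n);T=np.array(p["world_to_cam"]);c=T[:3,:3]@np.array(X)+T[:3,3]
    x,y=c[0]/-c[2],-c[1]/-c[2];s=1+p["k1"]*(x*x+y*y)
    return np.array([p["cx"]+p["fx"]*x*s,p["cy"]+p["fy"]*y*s])
E
python3 - <<'E'
from h import *
for n in("scene","side"):
    im=bot.camera(n);cv2.imwrite(f"pics/{n}0.png",im);p=P(n)
    T=np.array(p["world_to_cam"]);print(n,p["fx"],p["k1"],(-T[:3,:3].T@T[:3,3]).round(3),(-T[2,:3]).round(2))
    cv2.imwrite(f"pics/{n}0b.png",cv2.resize(im,(800,600),interpolation=cv2.INTER_CUBIC))
o=bot.get_obs();print(o["clock"],o["tcp_pos"],o["tool_rot"],o["force"])
E
```

```text
scene 383.53059333828935 -0.06307367020186619 [ 1.42  -0.205  0.916] [-0.75  0.22 -0.62]
side 378.2289554331011 -0.03874630893652119 [-0.08  -0.749  1.153] [ 0.48  0.56 -0.68]
0.1 [0.25633371 0.51394201 0.22321491] [ 2.29330950e-01  9.73347967e-01 -9.54144966e-04 -3.73965090e-04] [-0.37219777 -1.0814235  -0.0588852 ]
```

View pics/scene0b.png

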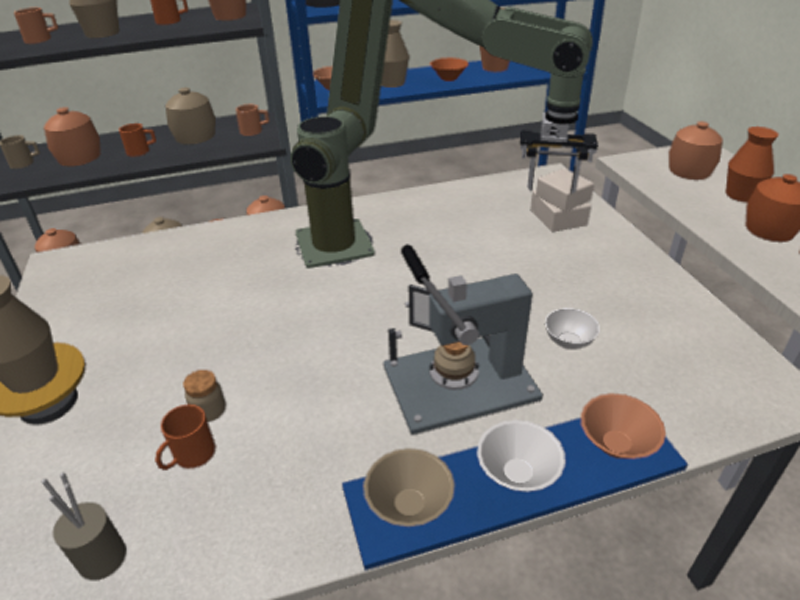

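View pics/side0b.png

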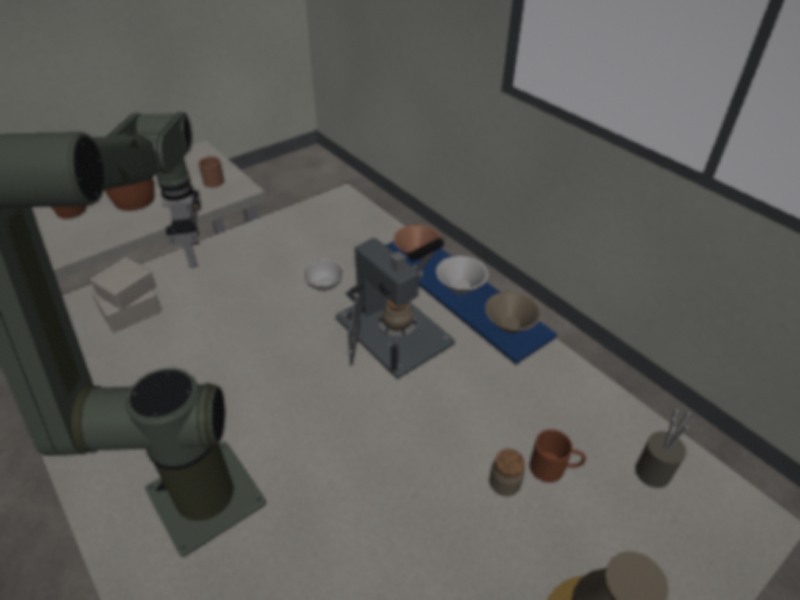

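The press stands mid-table: throat toward −y, handle bar pointing at the robot, guard open at about (420,305) in the scene view. The bystanders are well away. I'll crop to get exact pixels.

Run:
```python
import cv2,numpy as np
def crop(n,x,y,w,h,s):
    im=cv2.imread(f"pics/{n}0.png")[y:y+h,x:x+w]
    im=cv2.resize(im,None,fx=s,fy=s,interpolation=cv2.INTER_CUBIC)
    im=np.clip(im.astype(float)*1.4,0,255).astype(np.uint8)
    for i in range(0,w,10): cv2.line(im,(i*s,0),(i*s,6 if (x+i)%50 else 14),(0,0,255),1); 
    for j in range(0,h,10): cv2.line(im,(0,j*s),(6 if (y+j)%50 else 14,j*s),(0,0,255),1)
    cv2.imwrite(f"pics/{n}c.png",im)
crop("scene",240,150,120,125,5) if False else crop("scene",240,150,120,130,4)
crop("side",210,140,90,110,5)
```

```text
(no output)
```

View pics/scenec.png

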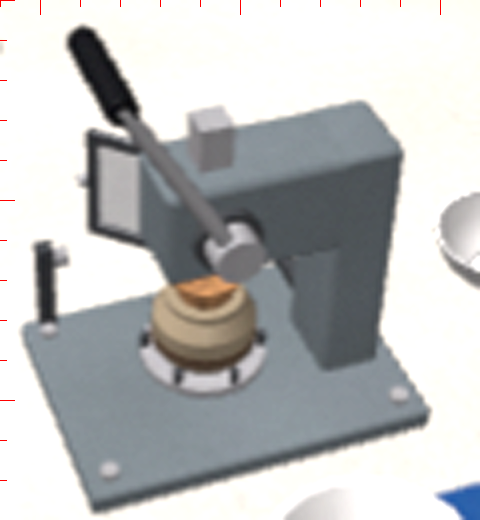

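View pics/sidec.png

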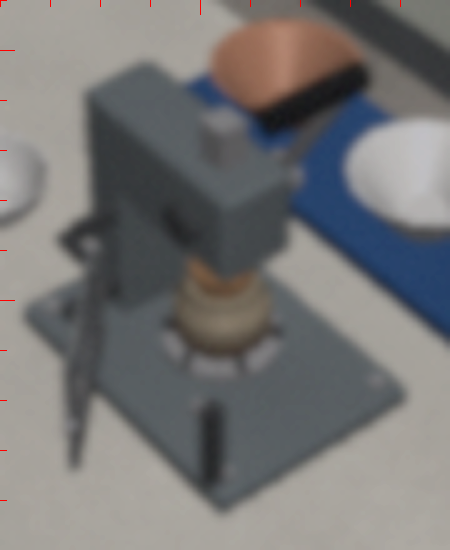

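```bash
cat > m.py <<'E'
from h import *
S=lambda u,v:("scene",240+u/4,150+v/4)
D=lambda u,v:("side",210+u/5,140+v/5)
E
python3 - <<'E'
from m import *
np.set_printoptions(precision=4,suppress=True)
A={k:onz(*p,0) for k,p in {"s+-":S(97,511),"s++":S(430,422),"s--":S(25,345),"d--":D(225,512),"d+-":D(405,400),"d-+":D(25,322)}.items()}
for k in A:print(k,A[k])
for n,a,b in[("+-",S(97,511),D(405,400)),("--",S(25,345),D(225,512)),
 ("bar free",S(82,38),D(268,125)),("bar rod",S(124,110),D(360,77)),("post top",S(43,244),D(210,404)),
 ("ram top ctr",S(210,113),D(224,112)),]:print(n,*two(a,b))
model=np.array([[.1,-.14],[.1,.14],[-.1,-.14],[-.1,-.14],[.1,-.14],[-.1,.14]]);W=np.array([A[k][:2] for k in A])
mc=model-model.mean(0);wc=W-W.mean(0)
th=np.arctan2((mc[:,0]*wc[:,1]-mc[:,1]*wc[:,0]).sum(),(mc*wc).sum())
R=np.array([[np.cos(th),-np.sin(th)],[np.sin(th),np.cos(th)]]);t=W.mean(0)-R@model.mean(0)
print(np.degrees(th),t,(W-model@R.T-t)*1000)
w=lambda x,y,z:np.r_[R@[x,y]+t,z]
for n,X in[("grip",(None))]:pass
# compare handle ends in press frame
for n,a,b in[("free",S(82,38),D(268,125)),("rod",S(124,110),D(360,77)),("post",S(43,244),D(210,404)),("guard top far edge",S(90,132),D(75,385))]:
    p=two(a,b)[0];print(n,"press frame",R.T@(p[:2]-t),p[2])
for n,X in dict(post=(-.091,-.103,.105),hinge=(-.085,.06,.145),boss=(.05,0,.19)).items():
    u=proj("scene",w(*X));v=proj("side",w(*X));print(n,w(*X),"scenecrop",(u-[240,150])*4,"sidecrop",(v-[210,140])*5)
for a in np.arange(.3,2.2,.2):
  # guard tip top: hinge + 135mm in dir (-sin a, -cos a)
  X=(-.085-.135*np.sin(a),.06-.135*np.cos(a),.145)
  print(round(a,1),(proj("scene",w(*X))-[240,150])*4,(proj("side",w(*X))-[210,140])*5)
E
```

```text
s+- [0.712 0.008 0.   ]
s++ [ 0.7113  0.2854 -0.    ]
s-- [0.5258 0.0042 0.    ]
d-- [0.5219 0.0018 0.    ]
d+- [0.7154 0.0041 0.    ]
d-+ [0.517  0.2761 0.    ]
+- [0.7144 0.0055 0.0015] 0.004274446654876451
-- [ 0.5234  0.0043 -0.0029] 0.0011411860845719718
bar free [0.5855 0.0411 0.3356] 0.005730439645620025
bar rod [0.6724 0.0425 0.3356] 0.004085654187702475
post top [0.5236 0.0242 0.1049] 0.0011923992936141727
ram top ctr [0.6166 0.1263 0.2762] 0.00037638022637358676
1.1627471878482711 [0.6163 0.1433] [[-7.1171  2.6644]
 [-2.1562  0.1049]
 [ 6.6705  2.9632]
 [ 2.7858  0.5494]
 [-3.7365 -1.2182]
 [ 3.5535 -5.0637]]
free press frame [-0.0328 -0.1015] 0.3355521735602929
rod press frame [ 0.0541 -0.1019] 0.33559878053061215
post press frame [-0.095  -0.1172] 0.10486244641295617
guard top far edge press frame [-0.1781 -0.0535] 0.13588499128285275
post [0.5274 0.0384 0.105 ] scenecrop [ 60.8187 243.5517] sidecrop [201.8701 390.3012]
hinge [0.5301 0.2015 0.145 ] scenecrop [253.6278 165.483 ] sidecrop [ 79.2885 236.7647]
boss [0.6663 0.1443 0.19  ] scenecrop [255.1518 244.1617] sidecrop [258.4216 162.9154]
0.3 [ 86.5557 170.6738] [138.018 348.545]
0.5 [ 88.9898 150.2213] [102.9642 355.6692]
0.7 [ 97.7029 131.0197] [ 66.6959 357.7592]
0.9 [112.0889 113.7065] [ 30.9569 354.6907]
1.1 [131.411   98.8013] [ -2.5378 346.6303]
1.3 [154.847   86.7119] [-32.224  334.0203]
1.5 [181.522   77.7437] [-56.7908 317.5373]
1.7 [210.5296  72.1102] [-75.2526 298.0324]
1.9 [240.9446  69.9414] [-86.9838 276.4625]
2.1 [271.8285  71.2898] [-91.7191 253.8227]
```

Scene crop: handle bar from (82,38) to (124,110), guard tip at (90,132), post top at (43,244). Side crop: bar (268,125)–(360,77), guard tip (75,385).

- **Press origin:** about (0.614, 0.128), yaw about 1°. Post, ram and handle agree on this; the base is not centred on the origin in y.
- **Bar height:** 0.336, against 0.337 expected.
- **Guard:** open about 0.76 rad. Its measured length, 0.135, matches the text.

Next I go to the outer side of the guard with the fingers closed.

Request:
{"api": "carry_out", "payload": {"rows": [[[0.355,-0.85,0,0.014,1],[0.355,-0.85,0,0.014,1],[0.355,-0.85,0,0.014,1],[0.355,-0.85,0,0.014,1],[0.355,-0.85,0,0.014,1],[0.355,-0.85,0,0.014,1],[0.355,-0.85,0,0.014,1],[0.355,-0.85,0,0.014,1],[0.355,-0.85,0,0.014,1],[0.355,-0.85,0,0.014,1],[0.355,-0.85,0,0.014,1],[0,0,0,0,1]]], "squeeze": 20}}

```text
clock: 1.1
tcp_pos: [0.4149, 0.1353, 0.2241]
tool_rot: [-0.008, 1.0, -0.001, 0.001]
force: [0.6, 0.1, 0.4]
grip_width: 0.0177
grip_force: 0.0
```

Request:
{"api": "carry_out", "payload": {"rows": [[[0,0.1,-0.75,0,1],[0,0,-0.75,0,1],[0,0,-0.75,0,1],[0,0,0,0,1],[0,0,0,0,1]]]}}

```text
clock: 1.52
tcp_pos: [0.4109, 0.1446, 0.1328]
tool_rot: [-0.011, 1.0, -0.0, -0.003]
force: [-0.7, 0.0, 1.6]
grip_width: 0.0002
grip_force: 0.0
```

Run:
```python
from m import *
im=bot.camera("scene");o=bot.get_obs();print(o["tcp_pos"],o["force"],proj("scene",o["tcp_pos"]))
c=cv2.resize(im[120:290,220:360],None,fx=4,fy=4,interpolation=cv2.INTER_CUBIC)[:600]
d=cv2.resize(bot.camera("side")[130:280,190:230+20],None,fx=4,fy=4,interpolation=cv2.INTER_CUBIC)
cv2.imwrite("pics/s1.png",np.hstack([c,d[:600]]))
```

```text
[0.41281233 0.1449185  0.13463503] [ 0.22801879 -0.74856314 -0.30139971] [274.96494321 177.03495711]
```

View pics/s1.png

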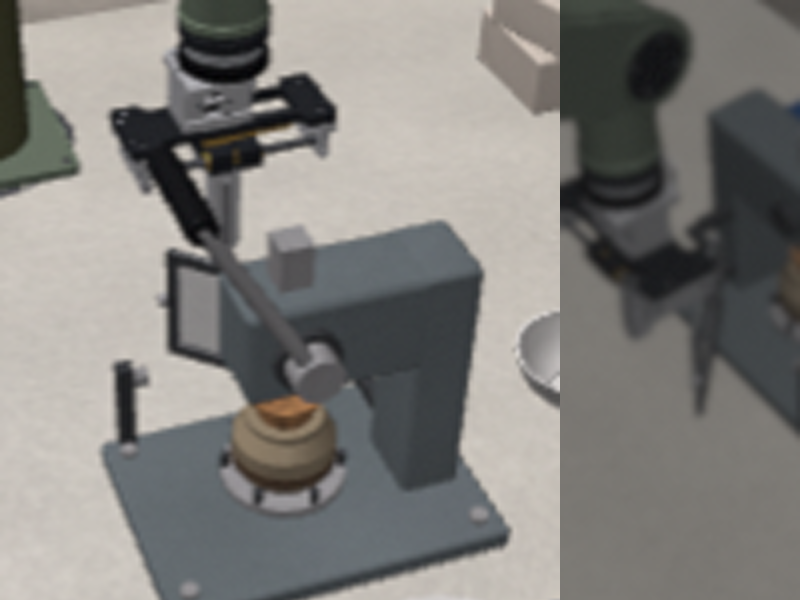

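The closed fingers hang behind the guard at (225,240), on its outer side and clear of the press. I push towards +x and slightly −y.

Request:
{"api": "carry_out", "payload": {"rows": [[[0.18,-0.105,0,0,1],[0.18,-0.105,0,0,1],[0.18,-0.105,0,0,1],[0.18,-0.105,0,0,1],[0.18,-0.105,0,0,1],[0.18,-0.105,0,0,1],[0.18,-0.105,0,0,1],[0.18,-0.105,0,0,1],[0.18,-0.105,0,0,1],[0.18,-0.105,0,0,1],[0.18,-0.105,0,0,1],[0.1,-0.05,0,0,1]]]}}

```text
clock: 2.62
tcp_pos: [0.4973, 0.0957, 0.1343]
tool_rot: [-0.01, 1.0, -0.0, 0.0]
force: [0.4, 0.9, 0.5]
grip_width: 0.0005
grip_force: 0.2
```

Request:
{"api": "carry_out", "payload": {"rows": [[[0.06,-0.03,0,0,1],[0.06,-0.03,0,0,1],[0.06,-0.03,0,0,1],[0.06,-0.03,0,0,1],[0.06,-0.03,0,0,1],[0,0,0,0,1]]]}}

```text
clock: 3.12
tcp_pos: [0.508, 0.0904, 0.1342]
tool_rot: [-0.011, 1.0, 0.0, -0.0]
force: [-0.7, 1.3, 0.2]
grip_width: 0.0007
grip_force: 0.4
```

Request:
{"api": "carry_out", "payload": {"rows": [[[0.05,0,0,0,1],[0.05,0,0,0,1],[0,0,0,0,1]]]}}

```text
clock: 3.37
tcp_pos: [0.5103, 0.0903, 0.1341]
tool_rot: [-0.011, 1.0, -0.0, -0.002]
force: [-5.4, -1.5, 4.4]
grip_width: 0.0006
grip_force: 2.6
```

Force is building at the catch, so I continue in small steps.

Request:
{"api": "carry_out", "payload": {"rows": [[[0.04,0,0,0,1],[0.04,0,0,0,1],[0,0,0,0,1]]]}}

```text
clock: 3.62
tcp_pos: [0.514, 0.0901, 0.1341]
tool_rot: [-0.011, 1.0, -0.0, -0.002]
force: [-3.4, -0.5, 1.5]
grip_width: 0.0006
grip_force: 1.5
```

Request:
{"api": "carry_out", "payload": {"rows": [[[0.04,0,0,0,1],[0.04,0,0,0,1],[0,0,0,0,1]]]}}

```text
clock: 3.87
tcp_pos: [0.5175, 0.0901, 0.1341]
tool_rot: [-0.011, 1.0, -0.0, -0.002]
force: [-4.9, -2.2, 3.6]
grip_width: 0.0005
grip_force: 2.8
```

Request:
{"api": "carry_out", "payload": {"rows": [[[0.04,0,0,0,1],[0.04,0,0,0,1],[0,0,0,0,1]]]}}

```text
clock: 4.12
tcp_pos: [0.5177, 0.0901, 0.134]
tool_rot: [-0.011, 1.0, -0.0, -0.005]
force: [-13.6, -1.8, 10.7]
grip_width: 0.0007
grip_force: 6.9
```

Run:
```python
from m import *
im=bot.camera("scene")
c=cv2.resize(im[170:270,230:300],None,fx=6,fy=6,interpolation=cv2.INTER_CUBIC)[:600]
d=cv2.resize(bot.camera("side")[160:250,205:265],None,fx=6,fy=6,interpolation=cv2.INTER_CUBIC)
d=np.vstack([d,np.zeros((60,360,3),np.uint8)])
o=bot.get_obs();print(o["tcp_pos"],o["force"])
cv2.imwrite("pics/s2.png",np.hstack([c,d]))
```

```text
[0.51767196 0.09007172 0.13402484] [-13.61132929  -1.70398175  11.05363354]
```

View pics/s2.png

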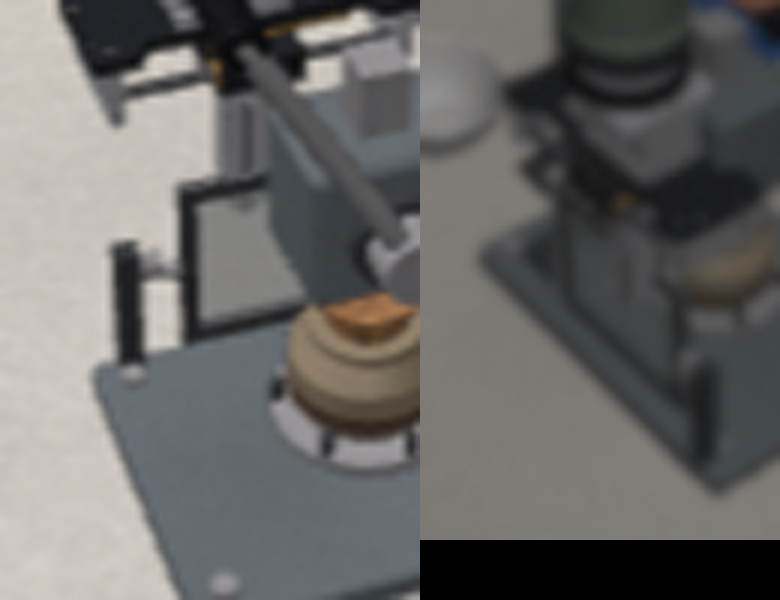

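The guard panel is in line with the post catch, at (160,265) in the left crop. The force rises with no further motion at x=0.5177, against 0.5187 predicted for shut, so it is seated. I retreat, rise and open.

Request:
{"api": "carry_out", "payload": {"rows": [[[-0.5,0,0,0,1],[-0.8,0,0,0,1],[-0.6,0,0.2,0,1],[0,0,0.9,0,1],[0,0,0.9,0,1],[0,0,0.9,0,-1],[0,0,0.9,0,-1],[0,0,0.9,0,-1],[0,0,0.9,0,-1],[0,0,0.9,0,-1],[0,0,0.5,0,-1],[0,0,0,0,-1]]], "squeeze": 25}}

```text
clock: 5.22
tcp_pos: [0.4488, 0.0904, 0.4208]
tool_rot: [-0.011, 1.0, 0.0, 0.007]
force: [0.5, -0.1, -0.3]
grip_width: 0.0435
grip_force: 0.0
```

Request:
{"api": "carry_out", "payload": {"rows": [[[0,0,0,0,-1],[0,0,0,0,-1]]]}}

```text
clock: 5.38
tcp_pos: [0.4456, 0.0903, 0.4128]
tool_rot: [-0.011, 1.0, 0.0, -0.001]
force: [-0.9, -0.1, -0.5]
grip_width: 0.057
grip_force: 0.0
```

Run:
```python
from m import *
o=bot.get_obs();print(o["clock"],o["tcp_pos"],o["force"],o["grip_width"],o["q"])
im=bot.camera("scene")
c=cv2.resize(im[130:280,230:370],None,fx=4,fy=4,interpolation=cv2.INTER_CUBIC)[:600]
cv2.imwrite("pics/s3.png",c)
p=P("wrist");print(p)
cv2.imwrite("pics/w3.png",bot.camera("wrist"))
```

```text
5.3833 [0.44562598 0.09032018 0.41275266] [-0.87434929 -0.09037323 -0.5337111 ] 0.05695580174882719 [ 9.21044934e-03 -1.35523439e-01  1.51570599e+00  3.78075573e-05
  1.76285301e+00 -1.58260104e+00]
{'fx': 299.81244930462617, 'fy': 299.81244930462617, 'cx': 255.1820603973447, 'cy': 192.35495803017182, 'k1': 0.02573541924834966, 'tool_from_camera': array([[-4.20482718e-04,  9.60641027e-01,  2.77792441e-01,
         8.15432044e-02],
       [ 9.99999345e-01,  1.08172931e-04,  1.13958136e-03,
        -5.24642643e-04],
       [ 1.06467898e-03,  2.77792738e-01, -9.60640443e-01,
        -1.60471749e-01],
       [ 0.00000000e+00,  0.00000000e+00,  0.00000000e+00,
         1.00000000e+00]])}
```

View pics/w3.png

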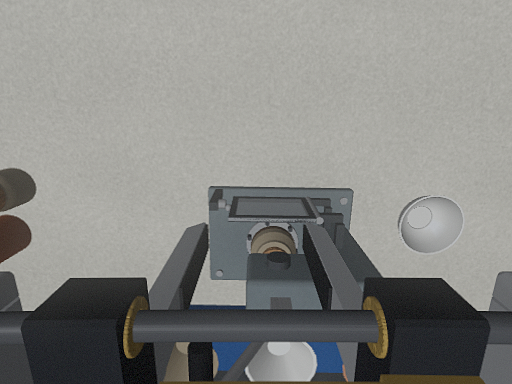

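The wrist view shows the guard shut, parallel to the base edge at (270,208). The bar at column ~200 gives y≈0.042, in agreement with the triangulation. I move over the bar.

Request:
{"api": "carry_out", "payload": {"rows": [[[0.6,-0.2,0,0,-1],[0.7,-0.2,0,0,-1],[0.7,-0.2,0,0,-1],[0.7,-0.2,0,0,-1],[0.7,-0.2,0,0,-1],[0.6,-0.2,0,0,-1],[0.1,0,0,0,-1],[0,0,0,0,-1],[0,0,0,0,-1]]]}}

```text
clock: 6.23
tcp_pos: [0.6089, 0.0426, 0.4127]
tool_rot: [-0.011, 1.0, 0.0, -0.002]
force: [-0.4, 0.5, 0.2]
grip_width: 0.094
grip_force: 0.0
```

Run:
```python
from m import *
o=bot.get_obs();print(o["clock"],o["tcp_pos"],o["force"],o["grip_width"])
cv2.imwrite("pics/w4.png",bot.camera("wrist"))
```

```text
6.2333 [0.60887002 0.04260346 0.41272584] [-0.3876852   0.45318484  0.15047392] 0.09403505688596521
```

View pics/w4.png

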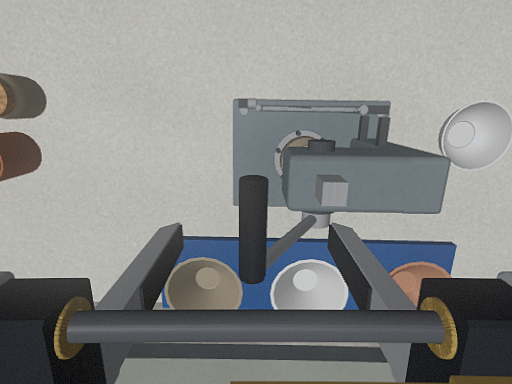

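The bar spans rows 177–283 at column 253, centred between the open fingers. I descend and grasp it.

Request:
{"api": "carry_out", "payload": {"rows": [[[0.05,0,-0.5,0,-1],[0,0,-0.5,0,-1],[0,0,-0.5,0,-1],[0,0,-0.41,0,-1],[0,0,0,0,-1],[0,0,0,0,0.4],[0,0,0,0,0.4],[0,0,0,0,0.4],[0,0,0,0,1],[0,0,0,0,1],[0,0,0,0,1],[0,0,0,0,1]]]}}

```text
clock: 7.28
tcp_pos: [0.6119, 0.0423, 0.3382]
tool_rot: [-0.01, 1.0, -0.0, 0.0]
force: [0.3, 0.5, -0.0]
grip_width: 0.0509
grip_force: 0.0
```

Request:
{"api": "carry_out", "payload": {"rows": [[[0,0,0,0,1],[0,0,0,0,1],[0,0,0,0,1],[0,0,0,0,1],[0,0,0,0,1],[0,0,0,0,1]]]}}

```text
clock: 7.78
tcp_pos: [0.6117, 0.0409, 0.3378]
tool_rot: [-0.01, 1.0, -0.001, -0.0]
force: [0.4, -4.4, -0.3]
grip_width: 0.023
grip_force: 25.0
```

The bar is gripped (24 mm bar, opening reads 23 mm). I pull along the arc to 0.6 rad.

Request:
{"api": "carry_out", "payload": {"rows": [[[0.003,-0.178,-0.115,0,1],[0.003,-0.178,-0.115,0,1],[0.003,-0.168,-0.133,0,1],[0.003,-0.168,-0.133,0,1],[0.003,-0.151,-0.149,0,1],[0.003,-0.151,-0.149,0,1],[0.003,-0.136,-0.163,0,1],[0.003,-0.136,-0.163,0,1],[0.002,-0.12,-0.175,0,1],[0.002,-0.12,-0.175,0,1],[0.002,-0.101,-0.188,0,1],[0.002,-0.101,-0.188,0,1]]]}}

```text
clock: 8.78
tcp_pos: [0.6122, -0.0247, 0.2636]
tool_rot: [-0.011, 1.0, 0.002, -0.001]
force: [-5.2, 5.8, 6.7]
grip_width: 0.0231
grip_force: 25.0
```

Request:
{"api": "carry_out", "payload": {"rows": [[[0,0,0,0,1]]]}}

```text
clock: 8.87
tcp_pos: [0.6121, -0.0254, 0.262]
tool_rot: [-0.011, 1.0, 0.001, -0.001]
force: [-2.2, 5.3, 2.4]
grip_width: 0.0233
grip_force: 25.0
```

Request:
{"api": "carry_out", "payload": {"rows": [[[0.002,-0.083,-0.195,0,1],[0.002,-0.083,-0.195,0,1],[0,0,0,0,1]]]}}

```text
clock: 9.12
tcp_pos: [0.6121, -0.032, 0.2466]
tool_rot: [-0.011, 1.0, 0.001, -0.001]
force: [-3.7, 6.0, 2.8]
grip_width: 0.0235
grip_force: 25.0
```

Request:
{"api": "carry_out", "payload": {"rows": [[[0.001,-0.03,-0.1,0,1],[0.001,-0.03,-0.1,0,1],[0,0,0,0,1]]]}}

```text
clock: 9.37
tcp_pos: [0.6122, -0.0345, 0.2395]
tool_rot: [-0.011, 1.0, 0.001, -0.001]
force: [-4.8, 4.7, 3.9]
grip_width: 0.0235
grip_force: 25.0
```

Request:
{"api": "carry_out", "payload": {"rows": [[[0.001,-0.03,-0.1,0,1],[0.001,-0.03,-0.1,0,1],[0,0,0,0,1]]]}}

```text
clock: 9.62
tcp_pos: [0.6122, -0.0369, 0.2317]
tool_rot: [-0.011, 1.0, 0.001, -0.001]
force: [-6.4, 4.8, 5.5]
grip_width: 0.0236
grip_force: 25.0
```

Request:
{"api": "carry_out", "payload": {"rows": [[[-0.01,-0.025,-0.1,0,1],[-0.01,-0.025,-0.1,0,1],[0,0,0,0,1]]]}}

```text
clock: 9.87
tcp_pos: [0.6123, -0.0381, 0.2274]
tool_rot: [-0.011, 1.0, 0.001, 0.0]
force: [-8.7, 6.8, 15.8]
grip_width: 0.0236
grip_force: 25.1
```

Request:
{"api": "carry_out", "payload": {"rows": [[[-0.01,-0.02,-0.1,0,1],[-0.01,-0.02,-0.1,0,1],[0,0,0,0,1]]]}}

```text
clock: 10.12
tcp_pos: [0.6133, -0.0389, 0.2235]
tool_rot: [-0.011, 1.0, 0.002, 0.003]
force: [-11.6, 10.1, 26.5]
grip_width: 0.0232
grip_force: 25.0
```

Run:
```python
from m import *
a=cv2.resize(bot.camera("scene")[195:255,270:315],None,fx=8,fy=8,interpolation=cv2.INTER_CUBIC)
b=cv2.resize(cv2.imread("pics/scene0.png")[195:255,270:315],None,fx=8,fy=8,interpolation=cv2.INTER_CUBIC)
cv2.imwrite("pics/s5.png",np.hstack([b,a]))
o=bot.get_obs();print(o["tcp_pos"],o["force"])
```

```text
[ 0.61323326 -0.03886136  0.22355193] [-9.56814584  9.13522081 26.67012475]
```

View pics/s5.png

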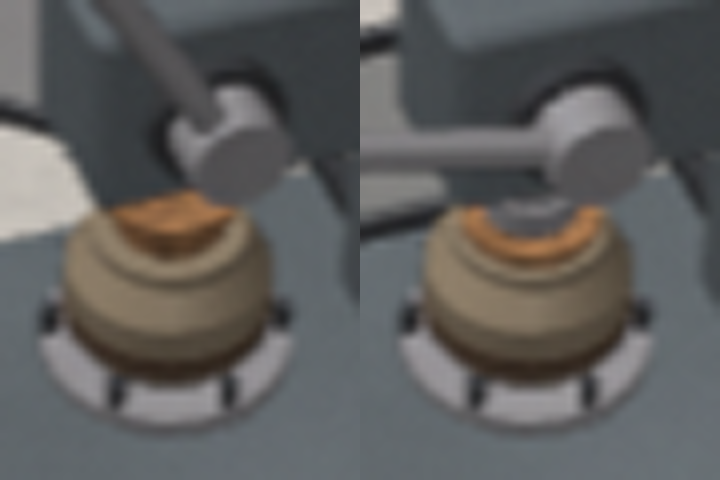

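The ram foot is on the cork and the flange is down on the rim (crop right, (535,245)). Handle force rose from about 7 to 28 N over 8 mm, so it has bottomed. I ease back along the arc at 0.4 rad/s.

Request:
{"api": "carry_out", "payload": {"rows": [[[0,0.027,0.132,0,1],[0,0.027,0.132,0,1],[0,0.027,0.132,0,1],[0,0.041,0.136,0,1],[0,0.041,0.136,0,1],[0,0.041,0.136,0,1],[0,0.055,0.13,0,1],[0,0.055,0.13,0,1],[0,0.055,0.13,0,1],[0,0.068,0.125,0,1],[0,0.068,0.125,0,1],[0,0.068,0.125,0,1]]]}}

```text
clock: 11.17
tcp_pos: [0.6125, -0.0142, 0.275]
tool_rot: [-0.012, 1.0, 0.004, -0.0]
force: [5.7, 12.1, -10.3]
grip_width: 0.0232
grip_force: 25.0
```

Request:
{"api": "carry_out", "payload": {"rows": [[[0,0.08,0.117,0,1],[0,0.08,0.117,0,1],[0,0.08,0.117,0,1],[0,0.091,0.108,0,1],[0,0.091,0.108,0,1],[0,0.091,0.108,0,1],[0,0.101,0.099,0,1],[0,0.101,0.099,0,1],[0,0.101,0.099,0,1],[0,0.112,0.088,0,1],[0,0.112,0.088,0,1],[0,0.112,0.088,0,1]]]}}

```text
clock: 12.17
tcp_pos: [0.6123, 0.0297, 0.3229]
tool_rot: [-0.011, 1.0, 0.002, -0.001]
force: [5.7, 6.0, -12.9]
grip_width: 0.023
grip_force: 25.0
```

Request:
{"api": "carry_out", "payload": {"rows": [[[0,0.118,0.077,0,1],[0,0.118,0.077,0,1],[0,0.118,0.077,0,1],[0,0,0,0,1],[0,0,0,0,1]]]}}

```text
clock: 12.58
tcp_pos: [0.6123, 0.041, 0.3311]
tool_rot: [-0.01, 1.0, -0.001, -0.002]
force: [4.6, -0.8, -14.6]
grip_width: 0.0234
grip_force: 25.0
```

Back at rest with y=0.041 as at the start, and the −z force shows the lever against its stop. I open and lift clear.

Request:
{"api": "carry_out", "payload": {"rows": [[[0,0.02,0,0,1],[0,0,0,0,1],[0,0,0,0,1],[0,0,0,0,-1],[0,0,0,0,-1],[0,0,0,0,-1],[0,0,0,0,-1],[0,0,0,0,-1],[0,0,0,0,-1],[0,0,0,0,-1],[0,0,0,0,-1],[0,0,0,0,-1]]]}}

```text
clock: 13.58
tcp_pos: [0.6118, 0.0429, 0.338]
tool_rot: [-0.011, 1.0, -0.0, 0.0]
force: [0.1, 0.4, 0.4]
grip_width: 0.0802
grip_force: 0.0
```

Request:
{"api": "carry_out", "payload": {"rows": [[[0,0,0,0,-1],[0,0,0,0,-1],[0,0,0.3,0,-1],[0,0,0.6,0,-1],[0,0,0.7,0,-1],[0,0,0.7,0,-1],[-0.5,0,0.3,0,-1],[-0.8,0,0,0,-1],[-0.8,0,0,0,-1],[-0.8,0,0,0,-1],[0,0,0,0,-1]]]}}

```text
clock: 14.5
tcp_pos: [0.4914, 0.0434, 0.4439]
tool_rot: [-0.011, 1.0, -0.0, 0.0]
force: [0.1, 0.1, 0.7]
grip_width: 0.0942
grip_force: 0.0
```

Run:
```python
from m import *
o=bot.get_obs();print(o["clock"],o["tcp_pos"],o["force"],o["grip_width"])
a=bot.camera("scene");b=cv2.imread("pics/scene0.png")
c=lambda i:cv2.resize(i[150:280,240:350],None,fx=3.5,fy=3.5,interpolation=cv2.INTER_CUBIC)
cv2.imwrite("pics/s6.png",np.hstack([c(b),c(a)]))
```

```text
14.5 [0.49139196 0.04342962 0.44386178] [0.09000647 0.10947579 0.66453139] 0.0941735792891015
```

View pics/s6.png

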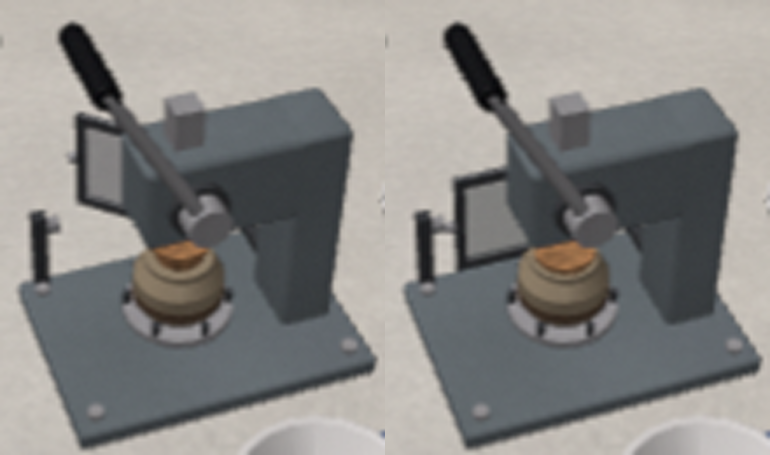

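The handle is at its rest position as before, the guard is shut on the catch and the cork is seated. I hand in.

```bash
python3 -c "
from bench import bot
print(bot.hand_in())"
```

```text
the job is handed in; nothing more can be done
None
```

The guard is shut on its catch, the cork was pressed down until the force rose steeply, and the lever was eased back to rest and released. I handed the job in at about 14.5 s, and no verdict was returned.

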